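Post the ring box through the sprung gate of the outgoing bay

TASK

At the goldsmith's bench, push the small square ring box through the sprung gate into the outgoing bay, far enough in that the gate swings fully shut behind it, and leave it standing upright on the bench inside. It goes in low through the gate, not over the walls; leave the long bracelet case where it lies.

Things in the scene. Friction and masses are not known exactly. Their poses are not given: they have to be found in the camera images.
- ring_box_mid (a point): centre (22 mm above its underside) of the loose ring box: closed dark-brown leatherette box with brass seam, square, 52 x 52 mm, 44 mm high, about 0.14 kg; z up, x and y square to its sides. It stands in a row with a long bracelet case and a round case (56 mm across, 34 mm high) of the same leatherette, in any order
- bay_mouth (a point): middle of the outgoing bay's mouth, on the bench, in the plane of the shut gate; x points straight into the bay, y across the mouth, z up. The bay is a fixed open-topped pen of dark wood, the bench its floor; inside 120 mm wide (y -60 to +60) and 220 mm deep (x 0 to 220); walls 10 mm thick, 46 mm high. The mouth looks towards the row of boxes
- gate (a joint): gate angle, rad: 0 shut across the mouth, 1.5 open along the +y wall. Flat aluminium flap, 112 mm long, 4 mm thick, from 4 to 46 mm above the bench, on an upright hinge at x 0, y +57 mm of the mouth frame. Swings only inwards; a light spring (under 1 N at mid-flap) shuts it. Anything inside nearer the hinge than 112 mm holds it open. Open above
- bracelet_case_mid (a point): centre (15 mm above its underside) of the loose long bracelet case, 44 x 112 mm (along its x and y), 30 mm high, same dark leatherette; leave it where it lies
Things that resemble listed ones, but are neither listed nor needed, are in the scene too. What is shaped like the part that bears ring_box_mid but green, purple or turquoise is not meant.

How it is judged:
By the outcome, as a careful person would: the job done as asked, in the order asked, and still so for the second after the job is handed in, with the robot touching nothing.
It also fails if it takes over 38 s, if anything falls off the work surface, if the arm or the gripper's body presses on something with over 40 N, if the wrist force passes 120 N, or if a joint passes its speed limit or range.

ROBOT

A 6-joint arm with a two-finger parallel gripper is mounted at the origin on the work surface. World frame = base frame: x ahead of the robot, y to its left, z up, the work surface at z = 0. Lengths are in m, angles in degrees, forces in N, time in s.
With the tool pointing down it reaches from about 0.35 to 0.875 m from the base axis. Payload 4.2 kg.
Tool frame: the origin (TCP) lies on the front face of the gripper's body, between the roots of the fingers; the fingertips stand 70 mm ahead of it and the grasp point (between the pads) lies 51 mm ahead of it (r.nose_length is the distance from the TCP to the fingertips, in m); z points along the fingers, y is the direction in which the jaws open and shut (so a half turn about z gives the same grasp; the last joint's range is limited). The gripper opens to 87 mm and grips with 3 to 60 N. Pads are 19 mm wide; open, the fingers measure 117 mm over their backs; the gripper's body (75 mm by 190 mm) begins 51 mm behind the grasp point.
Start: joints at [89.416, 22.042, 0.453, 0, -68.411, -14.817], TCP at [0.166, 0.603, 0.292] pointing down, gripper open.
Joint ranges: [-179.83, 179.83], [-69.29, 118.12], [-61.27, 80.66], [-181.25, 117.63], [-171.15, -9.14], [-177.46, 177.46]. Speed limits (degrees/s): [159.86, 159.86, 180, 180, 180, 180].

INTERFACE

Orientations are given as a 3x3 rotation matrix whose columns are the frame's x, y, z axes.
In Python, from station import telemetry, capture, order, r gives the robot as it stands.
- The arm moves only by the tool drive_tool, never from a script. Its argument "series" is a list of rows, each a list of 4 numbers: the shift along the tool's x, y, z as a fraction of full scale, then the turn about the tool's z as a fraction of full scale. In form: [[dx, dy, dz, turn], ...]. A call has 1 to 10 rows; each row is the pose to reach, as a shift and turn from the pose commanded when the call began, along the tool's axes at that moment; what a row does not reach only later rows make up. Full scale, the value 1, is 0.12 m for a shift and 2 rad for a turn. A row lasts 1/8 s, in which the tool goes at most 62.5 mm and 10.7 degrees, less where a joint would pass 70% of its speed; a pose out of reach is approached as far as the arm can. A call with a number of a shift or a turn outside -1 to 1 is refused whole. A call with a gripper value outside its range is refused whole. "fingers" is the finger opening in mm, from 0 to 87, set as the call begins (left out, the last holds). The fingers move at their own pace and stop on an object; the grip force is fixed at half the most. Time passes only in rows, so rows that repeat a pose let the fingers close. It gives the time, the measured TCP pose, the force and the opening at its end, in the units of the state.
- telemetry.sense(): the state, without advancing time (a new reading comes with each control period).
- capture(name): name is "scene" or "top"; returns a dict with "color" (480x640x3 uint8, blue, green, red), "fx", "fy", "cx", "cy" (pixels), "eye" and "attitude" of the camera in the world. Camera axes: x right, y up, looking along -z (the intrinsics and any distortion apply to the point x, -y, -z); pixel columns grow to the right and rows downward; lengths in m; the calibration is good to about 2 mm. A picture is of the moment at which its call begins. There is no depth.
- order.finish_job(): hands the job in, once; it reports no verdict.
The state is a dict: "time_s": time; "joints": joint angles; "joint_velocities": joint speeds; "effort": joint torques, N m; "tcp_pos": TCP position; "ee_rot": TCP orientation; "wrist_force": force on the tool from outside, world axes, zero at the start; "moment": the same for the moment, N m; "gripper_width": opening from 0.0 (shut) to 1.0 (fully open).
Only numpy, scipy, OpenCV 4.12 (cv2) and the standard library are available. Lean on these libraries where they do the work, as an engineer would, in place of code of your own. Each camera call takes 0.05 s, during which the arm holds its last target. There are 200 camera calls.

## Working session

There is one attempt and no reset: what is moved stays moved. The work goes in short steps, Python scripts to look and compute and a tool call to move; the robot and the scene stay as the last step left them, time stands still between calls to the robot, and variables do not carry over. Pictures are saved under pics/ and viewed, about 8 in all and at most 12, crops included, and the job is handed in when it is done.

Besides the shell and the picture viewer there is one more tool, called after "Emit:" as name(argument=value, ...) on one line, values as JSON. drive_tool: Moves the arm, as the interface text tells. Shift numbers are shares of 0.12 m and turn numbers shares of 2 rad, none past 1 either way. Its arguments: {"type":"object","properties":{"series":{"type":"array","items":{"type":"array","items":{"type":"number","minimum":-1,"maximum":1}}},"fingers":{"type":"number"}},"required":["series"]}

```bash
mkdir -p pics; ls; python3 - <<'E'
from station import telemetry, capture, order, r
import cv2
s=telemetry.sense();print(s['time_s'],s['tcp_pos'],s['ee_rot'],s['gripper_width'],r.nose_length)
for n in("top","scene"):
    c=capture(n);cv2.imwrite(f"pics/{n}0.png",c["color"]);print({k:v for k,v in c.items() if k!="color"})
E
```

```text
pics
0.0 [0.16583306 0.60214519 0.29117537] [[ 9.64044128e-01 -2.65741768e-01 -4.82351131e-04]
 [-2.65742190e-01 -9.64041843e-01 -2.10103427e-03]
 [ 9.33258895e-05  2.15367080e-03 -9.99997676e-01]] 0.9972283287016752 0.0697
{'fx': 491.7578049814393, 'fy': 491.7578049814393, 'cx': 317.04892437927384, 'cy': 249.99359056881104, 'eye': array([ 0.44133414, -0.08443548,  0.73285686]), 'attitude': array([[-0.0235029 ,  0.98367331, -0.17842206],
       [-0.99939892, -0.02766741, -0.02088825],
       [-0.02548369,  0.17782388,  0.98373231]])}
{'fx': 539.4882595585898, 'fy': 539.4882595585898, 'cx': 325.66095918632686, 'cy': 239.3117616227879, 'eye': array([ 0.8613352 , -0.52401306,  0.58576913]), 'attitude': array([[ 0.81694525, -0.41537125,  0.40008397],
       [ 0.57634432,  0.56313892, -0.5922008 ],
       [ 0.02068033,  0.71438175,  0.69945053]])}
```

View pics/top0.png

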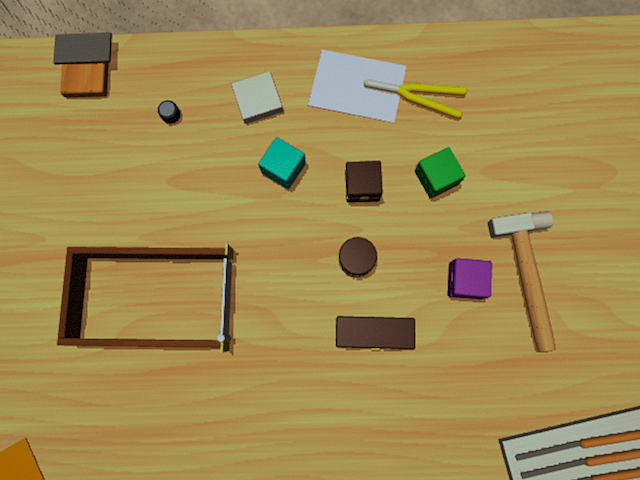

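View pics/scene0.png

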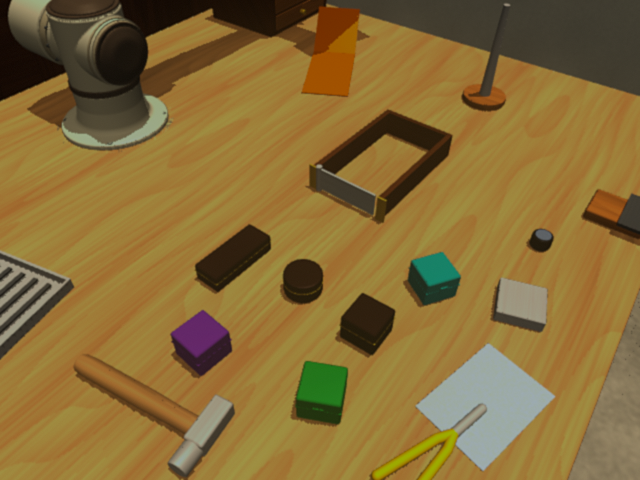

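The top view shows the brown square box at (364,180), the round case at (357,257), the bracelet case at (375,333), and the bay mouth at x≈226 with the gate's hinge pin at (222,338). Turquoise, green and purple look-alikes are excluded by colour. The brown square is the ring box. I'll measure it and overlay the fitted models in a crop to confirm.

```bash
cat >h.py <<'E'
import numpy as np, cv2
from station import telemetry, capture, order, r
def proj(c,P):
    q=(np.atleast_2d(P)-c["eye"])@c["attitude"]
    return np.c_[c["cx"]+c["fx"]*q[:,0]/-q[:,2], c["cy"]-c["fy"]*q[:,1]/-q[:,2]]
def ray(c,uv,z):
    uv=np.atleast_2d(uv).astype(float)
    d=np.c_[(uv[:,0]-c["cx"])/c["fx"],-(uv[:,1]-c["cy"])/c["fy"],-np.ones(len(uv))]@c["attitude"].T
    return c["eye"]+d*((z-c["eye"][2])/d[:,2])[:,None]
def rect(x,y,a,l,w,z):
    R=np.array([[np.cos(a),-np.sin(a)],[np.sin(a),np.cos(a)]])
    p=np.array([[-l,-w],[l,-w],[l,w],[-l,w]])/2@R.T+[x,y]
    return np.c_[p,np.full(4,z)]
def draw(img,c,P,col,k,o,closed=True):
    p=((proj(c,P)-o+.5)*k).astype(np.int32); cv2.polylines(img,[p],closed,col,1)
E
python3 - <<'E'
from h import *
c=capture("top")
print("box",ray(c,[[346,162],[382,161],[383,195],[346,195]],.044).round(4))
print("bay outer top",ray(c,[[68,248],[228,247],[222,348],[58,345]],.046).round(4))
print("pin",ray(c,[222,338],.046).round(4))
def crop(n,x0,y0,x1,y1,k):
    return cv2.resize(c["color"][y0:y1,x0:x1],None,fx=k,fy=k,interpolation=cv2.INTER_CUBIC)
a=crop("",50,230,250,360,4)
b=crop("",320,150,420,215,4)
cv2.imwrite("pics/a.png",a)
cv2.imwrite("pics/b.png",cv2.resize(b,None,fx=1.5,fy=1.5))
E
```

```text
box [[ 0.6964 -0.1154  0.044 ]
 [ 0.6962 -0.1682  0.044 ]
 [ 0.6445 -0.1672  0.044 ]
 [ 0.6462 -0.1137  0.044 ]]
bay outer top [[0.5789 0.2886 0.046 ]
 [0.5738 0.0572 0.046 ]
 [0.4325 0.0643 0.046 ]
 [0.4419 0.2934 0.046 ]]
pin [[0.446  0.0644 0.046 ]]
```

View pics/a.png

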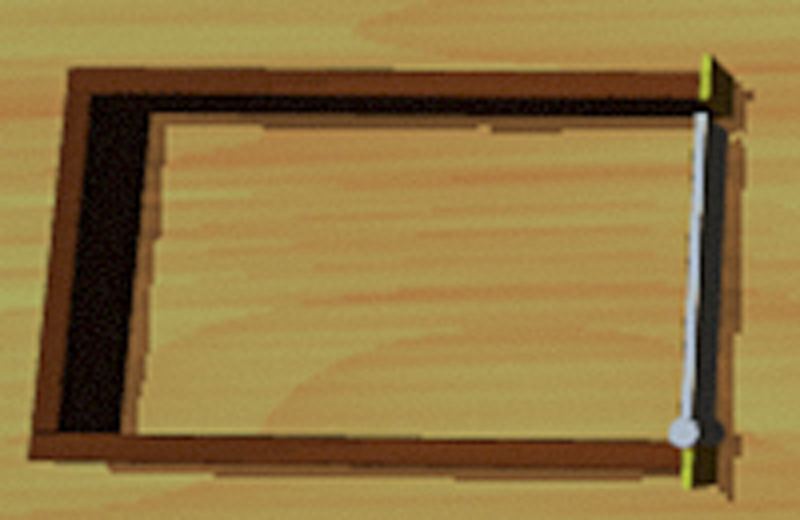

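View pics/b.png

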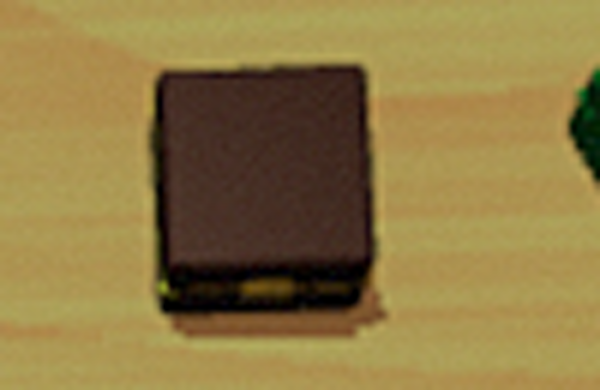

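Crop a shows the pen's top corners, with the gate shut and its hinge at crop pixel (684,432). Crop b confirms a brown square box with a brass seam, top corners at (160,72), (363,67), (370,262) and (165,265). Now I'll fit the poses.

```bash
cat >>h.py <<'E'
def rot(a): return np.array([[np.cos(a),-np.sin(a)],[np.sin(a),np.cos(a)]])
def fit(A,B): # world xy = R A + t
    from scipy.optimize import least_squares
    f=lambda p:((A@rot(p[2]).T+p[:2])-B).ravel()
    s=min((least_squares(f,[*B.mean(0),a0]) for a0 in(0,1.5,3,-1.5)),key=lambda s:s.cost)
    return s.x, np.abs(s.fun).max()
E
python3 - <<'E'
from h import *
c=capture("top")
pa=np.array([[68,68],[30,458],[90,95],[58,432],[684,432],[684,473],[703,70]])/4+[50,230]-.375
A=np.array([[230,-70],[230,70],[220,-60],[220,60],[0,57],[0,70],[0,-70]])/1e3
W=ray(c,pa,.046)[:,:2]; m,e=fit(A,W); print("mouth",m,np.degrees(m[2]),e); print((W-m[:2])@rot(m[2]))
pb=np.array([[160,72],[363,67],[370,262],[165,265]])/6+[320,150]-.4
W=ray(c,pb,.044)[:,:2]; A=np.array([[26,26],[26,-26],[-26,-26],[-26,26]])/1e3
b,e=fit(A,W); print("box",b,np.degrees(b[2]),e)
q=(b[:2]-m[:2])@rot(m[2]); print("box in mouth frame",q, "yaw rel",np.degrees(b[2]-m[2]))
s=telemetry.sense();R=s['ee_rot'];p=s['tcp_pos']
print('box in tool',R.T@(np.r_[b[:2],.09]-p), 'tool x yaw',np.degrees(np.arctan2(R[1,0],R[0,0])))
g=proj(c,ray(c,[[375,333],[357,257]],.03));
for n,u,z in(("brace",[375,333],.03),("round",[357,257],.034)):print(n,ray(c,u,z), (ray(c,u,z)[0,:2]-m[:2])@rot(m[2]))
E
```

```text
mouth [0.50344415 0.06358729 1.53456976] 87.92437039375679 0.0012589619634565397
[[ 2.29850343e-01 -6.92642608e-02]
 [ 2.28820523e-01  6.86974644e-02]
 [ 2.20809511e-01 -5.94694102e-02]
 [ 2.19893738e-01  5.96840785e-02]
 [ 6.76647658e-04  5.69107097e-02]
 [ 1.26805852e-05  7.08016069e-02]
 [-6.34437793e-05 -7.03601886e-02]]
box [ 0.67221177 -0.14037536 -0.01118345] -0.6407647277191904 0.0014756155252036995
box in mouth frame [-0.1977163  -0.17604414] yaw rel -88.56513512147598
box in tool [0.68541815 0.58123255 0.20241019] tool x yaw -15.406678822452902
brace [[ 0.44797934 -0.14818197  0.03      ]] [-0.21363918  0.04775843]
round [[ 0.55623689 -0.12679816  0.034     ]] [-0.18834846 -0.05965361]
```

Fits agree to about 1.5 mm. Plan:
1. Grip the box and slide it on the bench past the round case to a spot in front of the mouth.
2. Release it, go behind it, and push it through the gate with the fingers.

First step: turn the jaws square to the mouth (+76.7°).

Emit:
drive_tool(series=[[0.5, 0.5, 0, 0.1], [1, 1, 0, 0.2], [1, 1, 0, 0.3], [1, 1, 0, 0.4], [1, 1, 0, 0.5], [1, 1, 0, 0.6], [1, 1, 0, 0.669], [1, 1, 0, 0.669]], fingers=80)

```text
time_s: 1.2
tcp_pos: [0.2497, 0.4548, 0.2921]
ee_rot: [[-0.035, -0.999, -0.0], [-0.999, 0.035, -0.0], [0.0, 0.0, -1.0]]
wrist_force: [-0.0, 1.3, -0.8]
gripper_width: 0.922
```

Emit:
drive_tool(series=[[0.33, -0.25, 0, 0], [0.66, -0.5, 0, 0], [0.96, -0.74, 0, 0]])

```text
time_s: 1.58
tcp_pos: [0.3349, 0.3354, 0.2923]
ee_rot: [[-0.033, -0.999, 0.0], [-0.999, 0.033, 0.0], [-0.0, -0.0, -1.0]]
wrist_force: [0.7, 0.8, 0.2]
gripper_width: 0.916
```

Emit:
drive_tool(series=[[0.33, -0.25, 0, 0], [0.66, -0.5, 0, 0], [0.96, -0.74, 0, 0]])

```text
time_s: 1.95
tcp_pos: [0.4196, 0.2169, 0.2924]
ee_rot: [[-0.033, -0.999, 0.0], [-0.999, 0.033, 0.0], [-0.0, -0.0, -1.0]]
wrist_force: [1.1, 1.0, 0.6]
gripper_width: 0.923
```

Emit:
drive_tool(series=[[0.33, -0.25, 0, 0], [0.66, -0.5, 0, 0], [0.96, -0.74, 0, 0]])

```text
time_s: 2.33
tcp_pos: [0.5043, 0.0985, 0.2923]
ee_rot: [[-0.033, -0.999, 0.0], [-0.999, 0.033, 0.0], [-0.0, -0.0, -1.0]]
wrist_force: [0.8, 0.4, -0.1]
gripper_width: 0.922
```

Emit:
drive_tool(series=[[0.33, -0.25, 0.2, 0], [0.66, -0.5, 0.3, 0], [0.96, -0.74, 0.4, 0], [0.96, -0.74, 0.4, 0]])

```text
time_s: 2.82
tcp_pos: [0.5888, -0.0207, 0.2422]
ee_rot: [[-0.038, -0.999, -0.003], [-0.999, 0.038, -0.001], [0.001, 0.003, -1.0]]
wrist_force: [-0.7, 0.2, 0.1]
gripper_width: 0.916
```

```bash
cat >>h.py <<'E'
M=np.array([0.50344,0.06359]);MA=1.53457
def st():
    s=telemetry.sense();R=s['ee_rot'];p=s['tcp_pos']
    print('t',s['time_s'],'z',p[2].round(4),'mouth xy',((p[:2]-M)@rot(MA)).round(4),'yaw tool y - mouth y',np.degrees(np.arctan2(R[1,1],R[0,1])-MA-np.pi/2).round(2),'tilt',R[:2,2].round(4),'F',s['wrist_force'].round(1),'w',s['gripper_width'])
    print(' joints',np.round(s['joints'],1)); return s
def goal(x,y,z):
    s=st();R=s['ee_rot'];d=R.T@(np.r_[M+rot(MA)@[x,y],z]-s['tcp_pos'])/.12; print(' need',d.round(3))
E
python3 -c "
from h import *
goal(-.1977,-.176,.076)"
```

```text
t 2.825 z 0.2422 mouth xy [-0.0811 -0.0884] yaw tool y - mouth y -0.09 tilt [-0.0031 -0.0008] F [-0.7  0.2  0.1] w 0.9155657681611792
 joints [ 13.7  20.9  -8.8   0.  -60.4 -15.9]
 need [ 0.969 -0.736  1.383]
```

Emit:
drive_tool(series=[[0.33, -0.25, 0.1, 0], [0.66, -0.5, 0.2, 0], [0.97, -0.735, 0.4, 0], [0.97, -0.735, 0.5, 0], [0.97, -0.735, 0.7, 0], [0.97, -0.735, 0.7, 0]])

```text
time_s: 3.58
tcp_pos: [0.6706, -0.1365, 0.1585]
ee_rot: [[-0.034, -0.999, -0.005], [-0.999, 0.034, 0.001], [-0.0, 0.005, -1.0]]
wrist_force: [0.2, 0.4, 0.5]
gripper_width: 0.925
```

```bash
python3 -c "
from h import *
goal(-.1977,-.176,.076)
c=capture('scene');cv2.imwrite('pics/s1.png',c['color'])"
```

```text
t 3.575 z 0.1585 mouth xy [-0.1939 -0.1743] yaw tool y - mouth y 0.12 tilt [-0.0048  0.0005] F [0.2 0.4 0.5] w 0.9254068065205153
 joints [  2.   34.    0.3  -0.  -56.6  -3.9]
 need [ 0.032 -0.018  0.687]
```

View pics/s1.png

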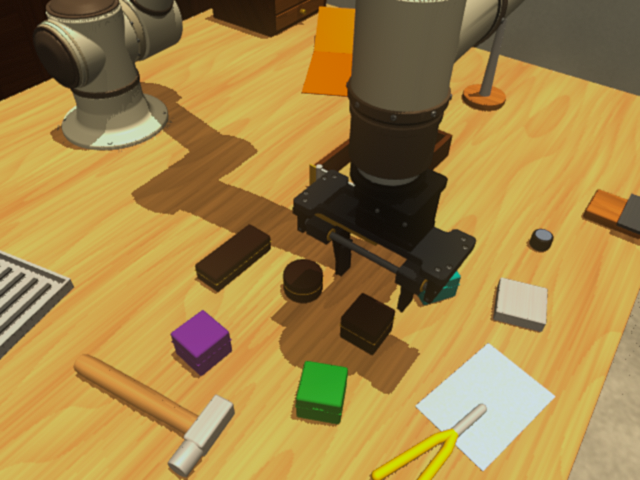

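The fingers (tips at about (343,270) and (405,303)) straddle the box at (367,323), still above it. Descending and gripping.

Emit:
drive_tool(series=[[0.03, -0.02, 0.15, 0], [0.03, -0.02, 0.35, 0], [0.03, -0.02, 0.55, 0], [0.03, -0.02, 0.68, 0], [0.03, -0.02, 0.68, 0], [0.03, -0.02, 0.68, 0]])

```text
time_s: 4.38
tcp_pos: [0.6751, -0.1415, 0.0796]
ee_rot: [[-0.036, -0.999, 0.002], [-0.999, 0.036, -0.0], [0.0, -0.002, -1.0]]
wrist_force: [0.5, 0.8, 0.2]
gripper_width: 0.916
```

Emit:
drive_tool(series=[[0, 0, 0, 0], [0, 0, 0, 0], [0, 0, 0, 0], [0, 0, 0, 0], [0, 0, 0, 0], [0, 0, 0, 0]], fingers=48)

```text
time_s: 5.12
tcp_pos: [0.6739, -0.1415, 0.0788]
ee_rot: [[-0.036, -0.999, -0.001], [-0.999, 0.036, -0.0], [0.0, 0.001, -1.0]]
wrist_force: [-2.4, 1.4, 3.7]
gripper_width: 0.595
```

```bash
python3 -c "
from h import *
goal(-.142,-.138,.076)
c=capture('top');print('turq',(ray(c,[283,160],.044)[0,:2]-M)@rot(MA))"
```

```text
t 5.125 z 0.0788 mouth xy [-0.1988 -0.1778] yaw tool y - mouth y 0.01 tilt [-0.0012 -0.    ] F [-2.4  1.4  3.7] w 0.5952484512493785
 joints [  1.6  39.2  -2.9  -0.  -48.   -3.6]
 need [-0.473  0.332  0.023]
turq [-0.07906803 -0.20213643]
```

Gripped (51.8 mm = box width). Sliding along the bench between the round case and the turquoise box.

Emit:
drive_tool(series=[[-0.12, 0.08, 0, 0], [-0.24, 0.165, 0, 0], [-0.36, 0.25, 0, 0], [-0.475, 0.33, 0, 0], [-0.54, 0.44, 0, 0], [-0.61, 0.56, 0, 0], [-0.675, 0.675, 0, 0], [-0.73, 0.83, 0, 0], [-0.78, 0.98, 0, 0], [-0.78, 0.98, 0, 0]])

```text
time_s: 6.42
tcp_pos: [0.5585, -0.0427, 0.0788]
ee_rot: [[-0.035, -0.999, -0.002], [-0.999, 0.035, 0.0], [-0.0, 0.002, -1.0]]
wrist_force: [-1.5, 0.4, 2.1]
gripper_width: 0.6
```

```bash
python3 -c "
from h import *
goal(-.080,-.012,.0785)"
```

```text
t 6.425 z 0.0788 mouth xy [-0.1043 -0.0589] yaw tool y - mouth y 0.08 tilt [-0.0021  0.0001] F [-1.5  0.4  2.1] w 0.5996066850355224
 joints [ 12.2  29.8 -22.7  -0.1 -37.5 -14.1]
 need [-0.203  0.39   0.003]
```

Emit:
drive_tool(series=[[-0.05, 0.1, 0, 0], [-0.1, 0.2, 0, 0], [-0.15, 0.3, 0, 0], [-0.2, 0.39, 0, 0], [-0.2, 0.39, 0, 0], [-0.2, 0.39, 0, 0]])

```text
time_s: 7.18
tcp_pos: [0.5132, -0.0179, 0.0787]
ee_rot: [[-0.036, -0.999, -0.003], [-0.999, 0.036, -0.0], [0.0, 0.003, -1.0]]
wrist_force: [-3.2, 2.8, 6.1]
gripper_width: 0.596
```

Emit:
drive_tool(series=[[0, 0, 0, 0], [0, 0, 0, 0], [0, 0, -0.1, 0], [0, 0, -0.3, 0], [0, 0, -0.5, 0], [0, 0, -0.55, 0], [0.25, 0, -0.55, 0], [0.5, 0, -0.55, 0]], fingers=66)

```text
time_s: 8.18
tcp_pos: [0.5118, -0.0785, 0.1444]
ee_rot: [[-0.035, -0.999, -0.001], [-0.999, 0.035, 0.0], [-0.0, 0.001, -1.0]]
wrist_force: [-0.6, 0.2, 0.0]
gripper_width: 0.754
```

Emit:
drive_tool(series=[[0, 0, 0, 0], [0, 0, 0, 0], [0, 0, 0, 0], [0, 0, 0, 0]], fingers=20)

```text
time_s: 8.68
tcp_pos: [0.5122, -0.0774, 0.1446]
ee_rot: [[-0.035, -0.999, -0.0], [-0.999, 0.035, 0.0], [-0.0, 0.0, -1.0]]
wrist_force: [0.0, 0.0, -0.6]
gripper_width: 0.391
```

```bash
python3 -c "
from h import *
goal(-.080-.05,-.012,.0785)
c=capture('scene');cv2.imwrite('pics/s2.png',c['color'])"
```

```text
t 8.675 z 0.1446 mouth xy [-0.1406 -0.0139] yaw tool y - mouth y 0.07 tilt [-0.  0.] F [ 0.   0.  -0.6] w 0.39093586656322665
 joints [  9.4  21.1 -25.5  -0.  -43.4 -11.4]
 need [-0.088  0.016  0.551]
```

View pics/s2.png

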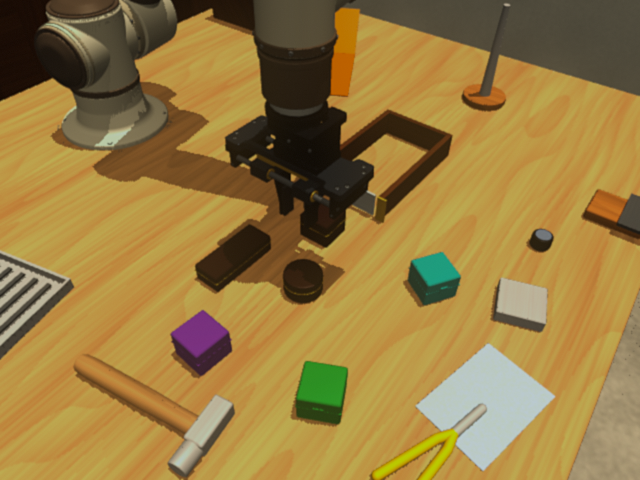

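The box stands upright at (323,225) before the mouth, with the other boxes unmoved. Lowering behind it and pushing.

Emit:
drive_tool(series=[[0, 0.01, 0.1, 0], [0, 0.01, 0.3, 0], [0, 0.01, 0.5, 0], [0, 0.01, 0.55, 0], [0, 0.01, 0.55, 0]])

```text
time_s: 9.35
tcp_pos: [0.5109, -0.0779, 0.0783]
ee_rot: [[-0.036, -0.999, -0.001], [-0.999, 0.036, -0.0], [0.0, 0.001, -1.0]]
wrist_force: [0.3, -0.2, 0.2]
gripper_width: 0.226
```

Emit:
drive_tool(series=[[-0.08, 0, 0, 0], [-0.18, 0, 0, 0], [-0.28, 0, 0, 0], [-0.38, 0, 0, 0], [-0.48, 0, 0, 0], [-0.58, 0, 0, 0], [-0.68, 0, 0, 0], [-0.78, 0, 0, 0], [-0.88, 0, 0, 0], [-0.98, 0, 0, 0]])

```text
time_s: 10.6
tcp_pos: [0.5152, 0.0403, 0.0786]
ee_rot: [[-0.036, -0.999, 0.0], [-0.999, 0.036, 0.0], [-0.0, -0.0, -1.0]]
wrist_force: [-0.5, -1.6, 0.9]
gripper_width: 0.228
```

```bash
python3 -c "
from h import *
goal(.13,-.012,.0785)
c=capture('top');cv2.imwrite('pics/t3.png',cv2.resize(c['color'][200:380,40:300],None,fx=3,fy=3))"
```

```text
t 10.6 z 0.0786 mouth xy [-0.0228 -0.0126] yaw tool y - mouth y 0.01 tilt [0.0001 0.    ] F [-0.5 -1.6  0.9] w 0.22805164880794357
 joints [ 22.5  26.8 -29.1  -0.  -34.1 -24.6]
 need [-1.273e+00  5.000e-03  1.000e-03]
```

View pics/t3.png

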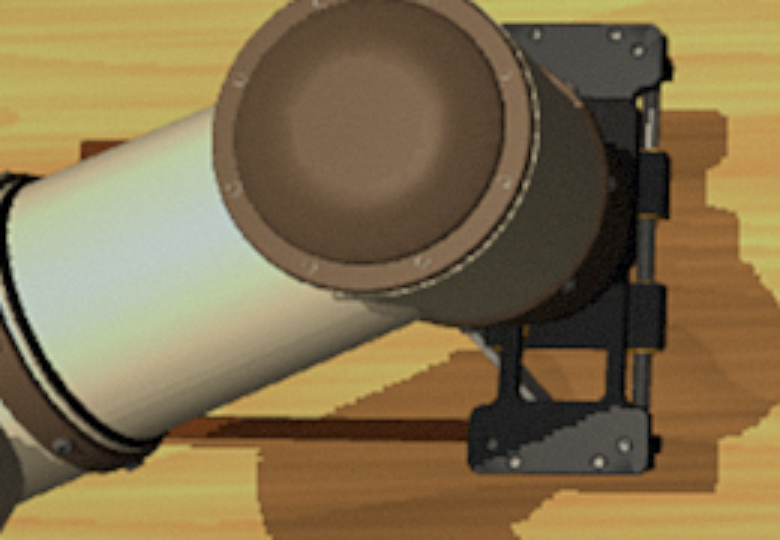

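The gate can be seen swinging in (crop (510,370)), with the box hidden under the wrist. Forces are small, so I'll keep pushing.

Emit:
drive_tool(series=[[-0.1, 0, 0, 0], [-0.2, 0, 0, 0], [-0.3, 0, 0, 0], [-0.4, 0, 0, 0], [-0.5, 0, 0, 0], [-0.6, 0, 0, 0], [-0.7, 0, 0, 0], [-0.8, 0, 0, 0], [-0.9, 0, 0, 0], [-1.0, 0, 0, 0]])

```text
time_s: 11.9
tcp_pos: [0.5195, 0.1603, 0.0786]
ee_rot: [[-0.036, -0.999, -0.0], [-0.999, 0.036, -0.0], [0.0, 0.0, -1.0]]
wrist_force: [-0.5, -1.0, -0.4]
gripper_width: 0.231
```

Emit:
drive_tool(series=[[-0.1, 0, 0, 0], [-0.2, 0, 0, 0], [-0.29, 0, 0, 0], [-0.29, 0, 0, 0], [-0.29, 0, 0, 0]])

```text
time_s: 12.52
tcp_pos: [0.5207, 0.1943, 0.0787]
ee_rot: [[-0.036, -0.999, 0.0], [-0.999, 0.036, 0.0], [-0.0, 0.0, -1.0]]
wrist_force: [-0.1, -0.6, 0.5]
gripper_width: 0.227
```

```bash
python3 -c "
from h import *
goal(.13,-.012,.0785)
c=capture('scene');cv2.imwrite('pics/s4.png',cv2.resize(c['color'][60:260,200:480],None,fx=2.8,fy=2.8))"
```

```text
t 12.525 z 0.0787 mouth xy [ 0.1312 -0.0125] yaw tool y - mouth y 0.01 tilt [0.     0.0001] F [-0.1 -0.6  0.5] w 0.2265870808463083
 joints [ 37.2  29.5 -23.5  -0.  -37.  -39.2]
 need [0.01  0.004 0.001]
```

View pics/s4.png

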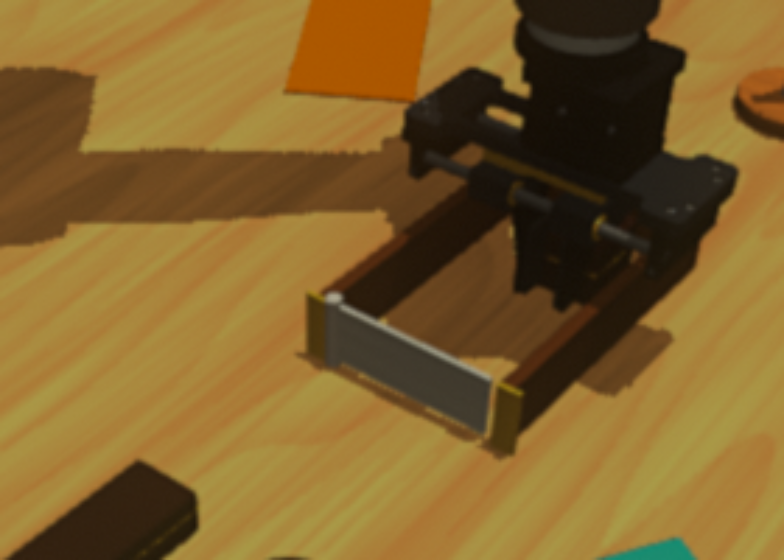

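The gate is already shut across the mouth, with the fingers and box deep inside. Backing off a few mm, lifting, and clearing the view.

Emit:
drive_tool(series=[[0.03, 0, 0, 0], [0.06, 0, 0, 0], [0.06, 0, -0.1, 0], [0.06, 0, -0.4, 0], [0.06, 0, -0.8, 0], [0.06, 0, -1, 0], [0.06, 0, -1, 0]])

```text
time_s: 13.45
tcp_pos: [0.5215, 0.1876, 0.2017]
ee_rot: [[-0.036, -0.999, 0.005], [-0.999, 0.036, 0.004], [-0.004, -0.005, -1.0]]
wrist_force: [-0.2, -0.7, -0.3]
gripper_width: 0.231
```

Emit:
drive_tool(series=[[-0.4, 0, 0, 0], [-0.8, 0, 0, 0], [-1, 0, 0, 0], [-1, 0, 0, 0]])

```text
time_s: 13.95
tcp_pos: [0.5243, 0.3079, 0.1974]
ee_rot: [[-0.034, -0.999, -0.002], [-0.999, 0.034, -0.001], [0.001, 0.002, -1.0]]
wrist_force: [-0.4, 0.1, -0.1]
gripper_width: 0.233
```

Emit:
drive_tool(series=[[-0.4, 0, 0, 0], [-0.8, 0, 0, 0], [-1, 0, 0, 0], [-1, 0, 0, 0]])

```text
time_s: 14.45
tcp_pos: [0.5289, 0.4269, 0.1975]
ee_rot: [[-0.036, -0.999, -0.001], [-0.999, 0.036, -0.001], [0.001, 0.001, -1.0]]
wrist_force: [0.2, -0.3, -0.4]
gripper_width: 0.231
```

Emit:
drive_tool(series=[[-0.4, 0, 0, 0], [-0.8, 0, 0, 0], [-1, 0, 0, 0], [-1, 0, 0, 0], [-1, 0, 0, 0], [-1, 0, 0, 0]])

```text
time_s: 15.2
tcp_pos: [0.5339, 0.5452, 0.1991]
ee_rot: [[-0.037, -0.999, -0.0], [-0.999, 0.037, -0.0], [0.0, 0.0, -1.0]]
wrist_force: [0.2, 0.0, 0.1]
gripper_width: 0.231
```

```bash
python3 -c "
from h import *
st()
c=capture('top');cv2.imwrite('pics/t5.png',c['color']);np.save('t5.npy',c['color'])
c=capture('scene');cv2.imwrite('pics/s5.png',c['color'])"
```

```text
t 15.2 z 0.1991 mouth xy [ 0.4824 -0.013 ] yaw tool y - mouth y -0.07 tilt [-0.0002 -0.0004] F [0.2 0.  0.1] w 0.2314172867548325
 joints [ 57.7  39.2  16.5  -0.  -67.4 -59.8]
```

View pics/t5.png

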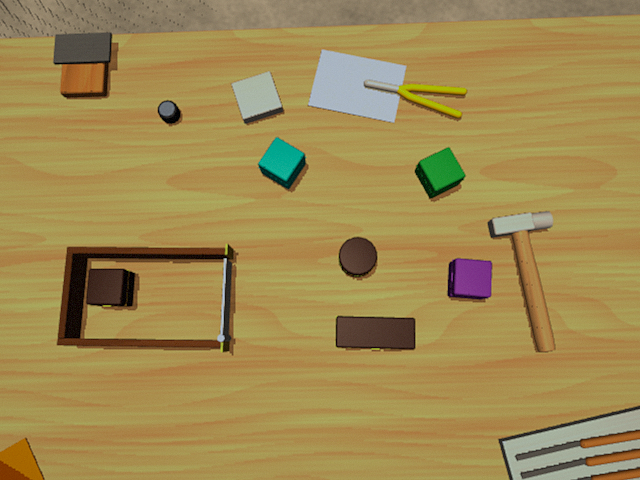

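View pics/s5.png

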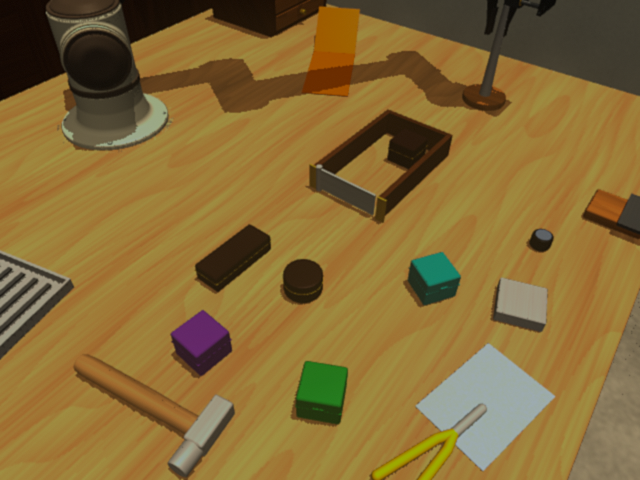

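The box stands upright inside at top-view pixel (108,287). The gate is shut and everything else is where it was. The gripper is near the upright rod at (500,20), so I'll back away from it before finishing.

Emit:
drive_tool(series=[[0.3, 0, -0.2, 0], [0.6, 0, -0.4, 0], [0.8, 0, -0.6, 0], [0.8, 0, -0.6, 0], [0.8, 0, -0.6, 0], [0.8, 0, -0.6, 0]])

```text
time_s: 16.05
tcp_pos: [0.5296, 0.4513, 0.2689]
ee_rot: [[-0.036, -0.999, -0.002], [-0.999, 0.036, -0.002], [0.002, 0.002, -1.0]]
wrist_force: [-0.3, 0.1, -0.9]
gripper_width: 0.228
```

```bash
python3 -c "
from h import *
s=st()
c=capture('scene');print('rod base',ray(c,[484,95],.01))
c=capture('top');b=ray(c,[[88,268],[126,268],[127,306],[88,304]],.044)[:,:2];print('box in mouth',((b.mean(0)-M)@rot(MA)))
g=np.load('t5.npy').astype(int);d=np.abs(g-c['color']).max(2);print('bracelet/gate px change',d[310:355,330:420].max(),d[240:355,205:240].max())
order.finish_job()"
```

```text
t 16.05 z 0.2689 mouth xy [ 0.3884 -0.0121] yaw tool y - mouth y 0.04 tilt [-0.0018 -0.0017] F [-0.3  0.1 -0.9] w 0.2279293487720073
 joints [ 53.7  29.9   9.9  -0.  -70.1 -55.7]
rod base [[0.55020406 0.52140571 0.01      ]]
box in mouth [ 0.16647827 -0.01268921]
bracelet/gate px change 16 22
the job is handed in; nothing more can be done
```

The ring box is in the outgoing bay with the gate shut behind it, and the job was handed in at about 16 s of the 38 s allowed.

I gripped the box and slid it along the bench, past the round case, to a spot in front of the mouth. There I released it and pushed it low through the gate with the fingertips.

**Last checks:**
- **Ring box:** upright in the last pictures. It measures 166 mm deep and 13 mm off the bay's centre line, towards the side away from the hinge. That puts it clear of the 112 mm gate sweep.
- **Gate and bracelet case:** the pictures show the gate shut and the case where it was. Nothing noticeable changed at either between the last two top views.
- **Forces:** wrist force readings stayed below about 8 N.

**Not fully checked:** while clearing the view, the gripper stopped almost over the upright rod behind the bay; its base is about 30 mm from where the tool stood. I then backed it away to about 70 mm. The force readings there stayed under 1 N, and the rod was standing in the picture before I backed away. I viewed no picture of it afterwards.

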